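# Feed a copper heat spreader from the magazine onto the laptop chip

### The arm

A 7-joint arm with a two-finger parallel gripper is mounted at the origin on the work surface. World frame = base frame: x ahead of the robot, y to its left, z up, the work surface at z = 0. Lengths are in mm, angles in rad, forces in N, time in s.
With the tool pointing down it reaches from about 400 to 925 mm from the base axis. Payload 4.1 kg.
Tool frame: the origin (TCP) lies at the very end of the fingers, on their centre line; the grasp point (between the pads) lies 19 mm behind it; z points along the fingers, y is the direction in which the jaws open and shut (so a half turn about z gives the same grasp; the last joint's range is limited). The gripper opens to 85 mm and grips with 20 to 120 N. Pads are 22 mm wide; open, the fingers measure 114 mm over their backs; the gripper's body (76 mm by 85 mm) begins 54 mm behind the grasp point. The pads swing forward as they close: fully open they stand 13 mm farther back than shut.
Start: joints at [1.18, 0.398, 0.045, 1.537, -0.019, 1.207, -0.051], TCP at [187.026, -622.547, 231.347] pointing down, gripper open.
Joint ranges: [-2.82, 2.82], [-0.49, 2.23], [-1.37, 1.46], [0, 2.46], [-1.36, 4.5], [0.23, 2], [-2.94, 2.94]. Speed limits (rad/s): [2.57, 2.57, 3.14, 3.14, 3.14, 3.14, 3.14].

### API

Orientations are given as a 3x3 rotation matrix whose columns are the frame's x, y, z axes.
In Python, from workcell import * gives the robot as it stands. The module is installed in compiled form; this text tells all that it offers.
- The arm moves only by the tool carry_out, never from a script. Its argument "deltas" is one flat list of numbers, 7 for each row, row after row: the shift along the tool's x, y, z in cm, then the turn, a rotation vector about the tool's x, y, z in rad, then the closure, from -1 (fully open) to 1 (shut). A call has 1 to 12 rows; each row shifts and turns the commanded pose from where the row before left it, along the tool's axes as they then stand; what a row does not reach is not made up. A row lasts 1/8 s, in which the tool goes at most 62.5 mm and 10.7 degrees, less where a joint would pass 70% of its speed; a pose out of reach is approached as far as the arm can. A call is refused whole if a number of a shift passes 6.25 or a number of a turn 0.188, either way. A call with a gripper value outside its range is refused whole. The fingers move at their own pace and stop on an object; "newtons" is the grip in N (left out, the last holds). Time passes only in rows, so rows that do not move let the fingers close. It gives the time, the measured TCP pose, the force and the opening at its end, in the units of the state.
- observe(): the state, without advancing time (a new reading comes with each control period).
- grab_frame(name): name is "scene" or "top" or "wrist"; returns the picture (420x560x3 uint8, red, green, blue); there is no depth.
- calibration(name): a dict with "K" (3x3 intrinsics, pixels), "xyz" and "attitude" of the camera in the world. Camera axes: x right, y down, z forward; pixel columns grow to the right and rows downward; lengths in mm; the calibration is good to about 2 mm. A picture is of the moment at which its call begins: read the wrist's pose just before it. calibration takes no time and is no camera call; for the wrist camera it gives the pose at the moment of the call.
- hand_in(): hands the job in, once; it reports no verdict.
The state is a dict: "t": time; "joint_pos": joint angles; "dq": joint speeds; "tau": joint torques, N m; "tool_pos": TCP position; "tcp_rot": TCP orientation; "contact_force": force on the tool from outside, world axes, zero at the start; "moment": the same for the moment, N m; "gripper_width": opening from 0.0 (shut) to 1.0 (fully open).
Only numpy, scipy, OpenCV 4.12 (cv2) and the standard library are available. Lean on these libraries where they do the work, as an engineer would, in place of code of your own. Each camera call takes 0.05 s, during which the arm holds its last target.

### The job

On the repair bench, push the feed slide of the upright magazine all the way in so that it drives the bottom copper heat spreader out of the stack, and set that spreader down flat, centred and lengthwise on the long chip of the laptop board, lowering it rather than dropping it. Leave the slide drawn fully back, with the rest of the stack dropped down onto the magazine's floor, ready for the next one.

Things in the scene. Friction and masses are not known exactly. Their poses are not given: they have to be found in the camera images.
- spreader1: bottom one of 4 equal copper plates (50 x 30 x 10 mm, 0.09-0.18 kg) in the magazine; origin: centre of underside, x along its length, z up. Starts on the magazine floor, 12 mm above the bench. Fully pushed out it lies 60 mm further on, clear of the magazine, on a plain rail 12 mm high and 24 mm wide that its long sides overhang by 3 mm. A loose 30 x 30 mm copper plate on the bench is not wanted
- spreader2: the next plate, same size and frame, on top of spreader1 (underside 22 mm above the bench). Once the slide is drawn fully back it drops to the magazine floor (12 mm); until then it lies on the slide's 7 mm high blade. The magazine is fixed: four steel angles 62 mm tall, open on top, 63 mm long by 41 mm wide outside, with a slot at its foot in front that passes only the bottom plate
- slide_grip (a point): on the axis of the black upright grip of the feed slide, 42 mm above the bench, 125 mm behind the stack's centre. Grip: 22 mm along x, 16 mm wide, from 17 to 57 mm above the bench; below it a 24 mm wide rail and blade up to 19 mm high. x points along the feed, to the stack; z up. Starts fully back; stop at 66 mm along x feeds one plate. About 2 N friction, no spring, stays where left
- long_chip (a point): centre of the top of the long black chip (56 x 36 mm; the other chip is square, 34 x 34 mm) on the green laptop board; x along the chip's length, z up. Top 21 mm above the bench, 5 mm above the board. Board fixed, 120 mm (x) by 150 mm, in a holder with rails 18 mm high along the 120 mm sides; other parts on the board reach 22 mm above the bench at most
Mind the look-alikes: they are no part of the job. Of the things that look like the part that bears slide_grip, take the one that is farthest to the robot's left at the start. Leave any blue look-alike of the part that bears long_chip alone.

How it is judged:
By the outcome, as a careful person would: the job done as asked, in the order asked, and still so for the second after the job is handed in, with the robot touching nothing.
It also fails if it takes over 51 s, if anything falls off the work surface, if the arm or the gripper's body presses on something with over 40 N, if the wrist force passes 120 N, or if a joint passes its speed limit or range.

## Working session

There is one attempt and no reset: what is moved stays moved. The work goes in short steps, Python scripts to look and compute and a tool call to move; the robot and the scene stay as the last step left them, time stands still between calls to the robot, and variables do not carry over. Pictures are saved under pics/ and viewed, and the job is handed in when it is done.

Besides the shell and the picture viewer there is one more tool, called as a command line: name --argument value ..., lists and objects as JSON in quotes. carry_out: Moves the arm, as the interface text tells. Its arguments: {"type":"object","properties":{"deltas":{"type":"array","items":{"type":"number"}},"newtons":{"type":"number"}},"required":["deltas"]}

```bash
mkdir -p pics; python3 - <<'E'
from workcell import *
import cv2,numpy as np
s=observe()
for k,v in s.items(): print(k,np.round(v,3).tolist())
for n in ["scene","top","wrist"]:
    c=calibration(n); print(n,np.round(c["K"],1).tolist(),np.round(c["xyz"],1).tolist(),np.round(c["attitude"],4).tolist())
    cv2.imwrite(f"pics/{n}0.png",grab_frame(n)[:,:,::-1])
E
```

```text
t 0.0
joint_pos [1.18, 0.399, 0.045, 1.538, -0.019, 1.207, -0.051]
dq [0.0, 0.0, -0.001, 0.0, 0.001, 0.0, -0.002]
tau [-0.0, -47.511, 1.365, -25.422, 0.012, 0.009, -0.0]
tool_pos [186.801, -621.927, 230.263]
tcp_rot [[0.958, 0.288, -0.001], [0.288, -0.958, 0.002], [-0.0, -0.002, -1.0]]
contact_force [-0.724, -0.548, 0.271]
moment [-0.007, -0.003, -0.063]
gripper_width 1.0
scene [[440.0, 0.0, 283.1], [0.0, 440.0, 214.5], [0.0, 0.0, 1.0]] [1314.8, 205.0, 591.0] [[-0.4069, 0.5278, -0.7456], [0.9134, 0.2418, -0.3273], [0.0075, -0.8142, -0.5805]]
top [[445.4, 0.0, 274.3], [0.0, 445.4, 211.5], [0.0, 0.0, 1.0]] [463.2, -83.4, 1214.5] [[-0.0039, -0.9925, 0.122], [-0.9999, 0.0024, -0.0126], [0.0123, -0.1221, -0.9924]]
wrist [[352.2, 0.0, 280.6], [0.0, 352.2, 210.8], [0.0, 0.0, 1.0]] [262.5, -599.6, 373.3] [[0.288, -0.9116, -0.2934], [-0.9576, -0.2748, -0.0862], [-0.002, 0.3058, -0.9521]]
```

View pics/top0.png

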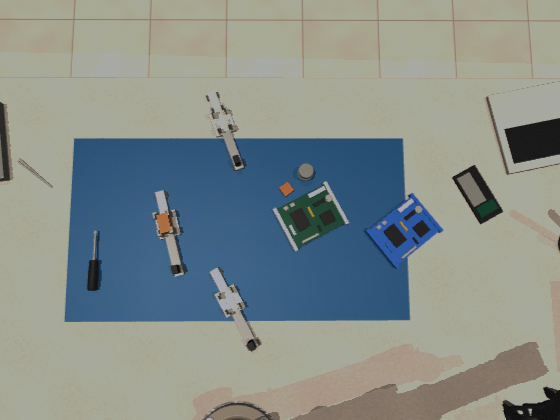

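View pics/scene0.png

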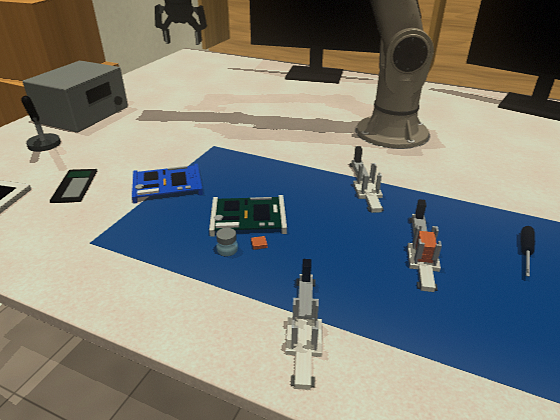

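View pics/wrist0.png

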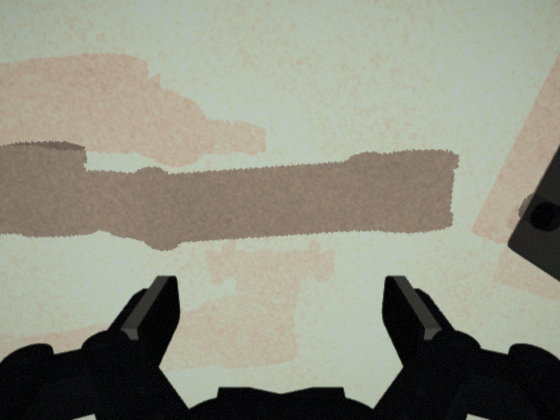

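```bash
cat > h.py <<'E'
import numpy as np,cv2
from workcell import *
def px2w(c,u,v,z):
    K=np.array(c["K"]);R=np.array(c["attitude"]);p=np.array(c["xyz"])
    d=R@np.linalg.inv(K)@np.array([u,v,1.]); return p+d*(z-p[2])/d[2]
def w2px(c,P):
    K=np.array(c["K"]);R=np.array(c["attitude"]);p=np.array(c["xyz"])
    q=(np.atleast_2d(P)-p)@R@K.T; return q[:,:2]/q[:,2:]
E
python3 - <<'E'
import cv2
a=cv2.imread('pics/top0.png')
m=cv2.resize(a[180:290,130:230],None,fx=5.4,fy=5.4,interpolation=cv2.INTER_CUBIC)
b=cv2.resize(a[165:265,255:365],None,fx=5.4,fy=5.4,interpolation=cv2.INTER_CUBIC)
cv2.imwrite('pics/m.png',m);cv2.imwrite('pics/b.png',b)
E
```

```text
(no output)
```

View pics/m.png

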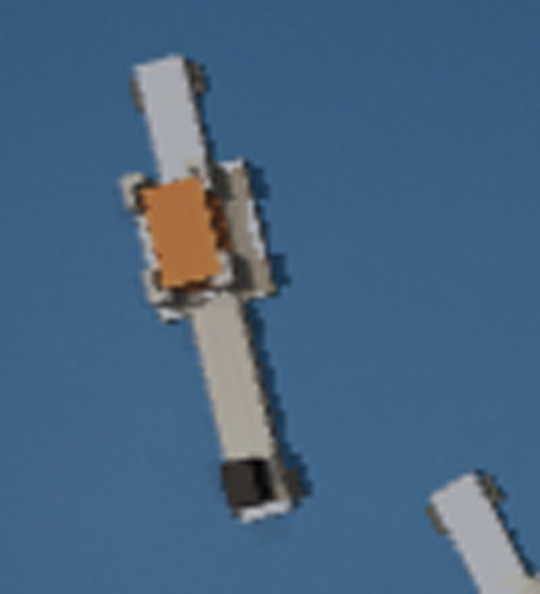

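View pics/b.png

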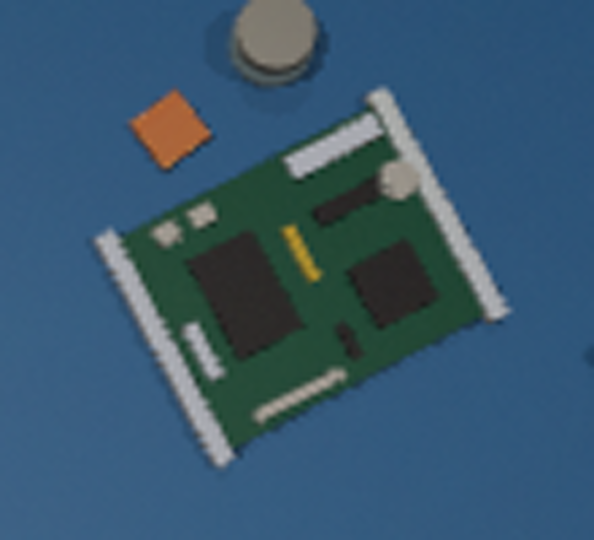

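```bash
python3 - <<'E'
from h import *
c=calibration("top")
f=lambda x,y,z:px2w(c,130+x/5.4,180+y/5.4,z)
g=lambda x,y,z:px2w(c,255+x/5.4,165+y/5.4,z)
print('grip',f(241,481,57)); print('stack',f(181,233,52)); 
print('rail tip',f(159,62,12))
ch=[g(*p,21) for p in [(248,232),(305,326),(240,360),(187,262)]]
print('chip',np.mean(ch,0),[np.linalg.norm(ch[i]-ch[i-1]) for i in range(4)])
d=ch[1]-ch[0];print(np.degrees(np.arctan2(d[1],d[0])))
for p in [(134,68),(182,56)]: print(f(*p,12))
s=f(181,233,52)-f(241,481,57); print(np.linalg.norm(s[:2]),np.degrees(np.arctan2(s[1],s[0])))
print(np.array(observe()['tcp_rot']))
E
```

```text
grip [456.99080612 158.66704805  57.        ]
stack [576.11883654 191.44464779  52.        ]
rail tip [666.75146804 214.25833165  12.        ]
chip [ 587.70119032 -168.77254418   21.        ] [np.float64(34.18154759894386), np.float64(54.945706334961336), np.float64(36.727998120448305), np.float64(55.606815433772894)]
-149.47281482033898
[663.70702866 226.7522997   12.        ]
[669.8004263  202.76070699  12.        ]
123.55508356722946 15.384027410966533
[[ 9.57697419e-01  2.87776654e-01 -5.01883853e-04]
 [ 2.87777078e-01 -9.57696449e-01  1.36570315e-03]
 [-8.76348999e-05 -1.45236105e-03 -9.99998941e-01]]
```

Choice: of the slide grips at top pixels (175,269), (252,345) and (238,162), the first is farthest left, and its magazine holds the copper stack. The target board is the green one at (311,218), not the blue one at (403,230). The loose square copper plate at (287,188) is not wanted. The crops confirm this: the grip-to-stack distance measures 124 mm (should be 125), and the chip measures 55 x 35 mm.

First I go over the chip for a wrist look.

carry_out --deltas '[4.7,-2.9,0,0,0,0,-1,4.7,-2.9,0,0,0,0,-1,4.7,-2.9,0,0,0,0,-1,4.7,-2.9,0,0,0,0,-1,4.7,-2.9,0,0,0,0,-1,4.7,-2.9,0,0,0,0,-1,4.7,-2.9,0,0,0,0,-1,4.7,-2.9,0,0,0,0,-1,4.7,-2.9,0,0,0,0,-1,4.7,-2.9,0,0,0,0,-1,4.4,-2.9,0,0,0,0,-1,0,0,0,0,0,0,-1]'

```text
t: 1.65
tool_pos: [590.0, -162.8, 230.9]
tcp_rot: [[0.955, 0.297, 0.001], [0.297, -0.955, 0.004], [0.002, -0.003, -1.0]]
contact_force: [-0.6, 0.1, -0.6]
gripper_width: 1.001
```

```bash
python3 - <<'E'
from h import *
import pickle
s=observe();c=calibration("wrist");im=grab_frame("wrist")
print(s['joint_pos'],s['tool_pos'])
pickle.dump((s,c),open('w1.pkl','wb'));cv2.imwrite('pics/w1.png',im[:,:,::-1])
E
```

```text
[ 0.40451741  0.33958905 -0.26133998  1.62619438  0.08903836  1.18753029
 -1.14548891] [ 590.04397447 -162.80883589  230.8502147 ]
```

View pics/w1.png

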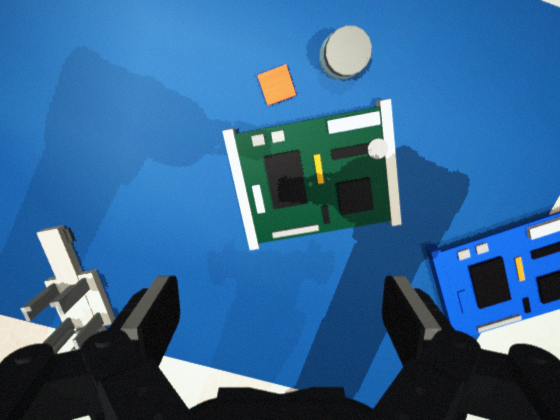

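```bash
python3 - <<'E'
import cv2
a=cv2.imread('pics/w1.png')
cv2.imwrite('pics/w1c.png',cv2.resize(a[140:220,250:350],None,fx=7,fy=7,interpolation=cv2.INTER_CUBIC))
E
```

```text
(no output)
```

View pics/w1c.png

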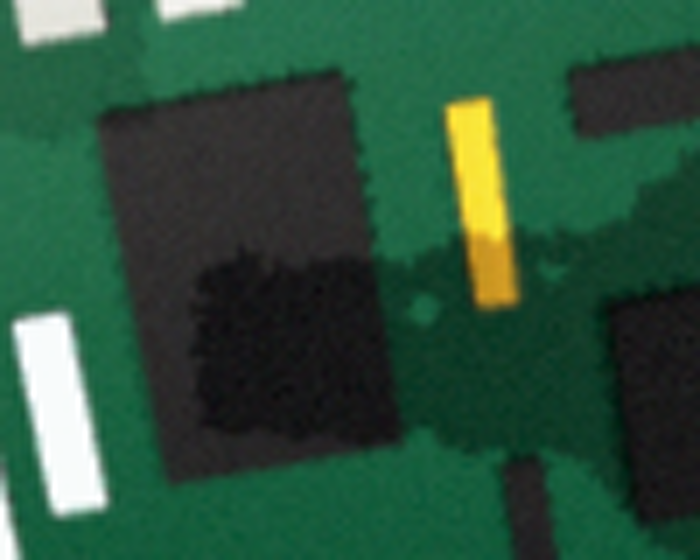

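```bash
python3 - <<'E'
from h import *
import pickle
s,c=pickle.load(open('w1.pkl','rb'))
P=[px2w(c,250+x/7-.0,140+y/7,21) for x,y in [(345,79),(400,440),(172,482),(103,125)]]
P=np.array(P);print(P.mean(0),[np.linalg.norm(P[i]-P[i-1]) for i in range(4)])
for a,b in [(1,0),(2,3)]:
    d=P[b]-P[a];print(np.degrees(np.arctan2(d[1],d[0])))
for a,b in [(0,3),(1,2)]:
    d=P[b]-P[a];print(np.degrees(np.arctan2(d[1],d[0]))-90)
Q=[px2w(c,u,v,18) for u,v in [(228,130),(385,99),(397,224),(252,248)]]
print(np.mean(Q,0))
E
```

```text
[ 590.05178398 -168.51485423   21.        ] [np.float64(35.20961709308), np.float64(54.37481867846562), np.float64(34.67074143314858), np.float64(54.48168170178597)]
26.86181874367362
27.43112264118403
28.044757101629912
28.23534333653396
[ 600.31551463 -196.14644353   18.        ]
```

carry_out --deltas '[-0.4,-4.4,0.6,0,0,0.004,-1,-0.4,-4.4,0.6,0,0,0.004,-1,-0.4,-4.4,0.6,0,0,0.004,-1,-0.4,-4.4,0.6,0,0,0.004,-1,-0.4,-4.4,0.6,0,0,0.004,-1,-0.4,-4.4,0.6,0,0,0.004,-1,-0.4,-4.4,0.6,0,0,0.004,-1,-0.4,-4.4,0.6,0,0,0.004,-1,0,0,0,0,0,0,-1,0,0,0,0,0,0,-1]'

```text
t: 2.95
tool_pos: [460.6, 158.5, 183.2]
tcp_rot: [[0.967, 0.255, 0.0], [0.255, -0.967, -0.001], [-0.0, 0.001, -1.0]]
contact_force: [0.3, -0.5, -0.2]
gripper_width: 0.998
```

```bash
python3 - <<'E'
from h import *
import pickle
s=observe();c=calibration("wrist");im=grab_frame("wrist")
print(s['joint_pos'],s['tool_pos'],np.array(s['tcp_rot']),s['gripper_width'])
pickle.dump((s,c),open('w2.pkl','wb'));cv2.imwrite('pics/w2.png',im[:,:,::-1])
E
```

```text
[ 9.50614559e-04  1.74980339e-01 -4.68137739e-01  1.96272360e+00
  9.36988256e-02  1.02486824e+00 -1.82308714e+00] [460.57454832 158.52948915 183.2133414 ] [[ 9.67023671e-01  2.54686464e-01  1.60632654e-04]
 [ 2.54686414e-01 -9.67022536e-01 -1.49837285e-03]
 [-2.26279885e-04  1.48987296e-03 -9.99998865e-01]] 0.9984162551587562
```

View pics/w2.png

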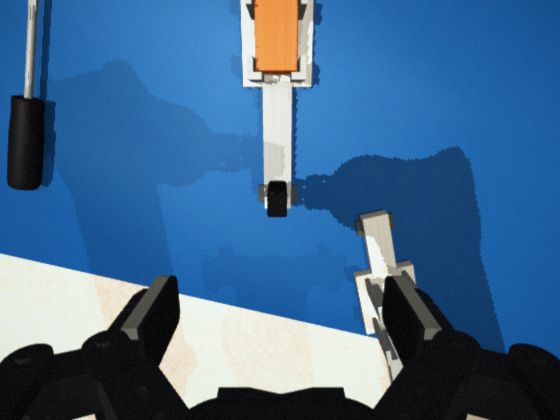

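```bash
python3 - <<'E'
from h import *
import pickle
s,c=pickle.load(open('w2.pkl','rb'))
R=np.array(s['tcp_rot']);p=np.array(s['tool_pos'])
def t(n,u,v,z):
    w=px2w(c,u,v,z); print(n,np.round(w,1),'tool',np.round(R.T@(w-p),1))
for u,v in [(268,181),(288,181),(288,200),(268,200)]: t('gripfront? ',u,v,57)
t('rail l front',264,85,19); t('rail r front',293,85,19)
t('rail l back',262,185,19); t('rail r back',296,185,19)
t('stack l',254,71,52); t('stack r',299,71,52);t('stack l',254,0,52); t('stack r',300,0,52)
for u,v in [(358,213),(390,211),(357,266),(413,262)]: t('decoy',u,v,12)
a=cv2.imread('pics/w2.png')
cv2.imwrite('pics/w2c.png',cv2.resize(a[150:230,230:330],None,fx=7,fy=7,interpolation=cv2.INTER_CUBIC))
E
```

```text
gripfront?  [474.5 172.1  57. ] tool [ 16.9  -9.8 126.2]
gripfront?  [478.5 157.   57. ] tool [ 16.9   5.8 126.2]
gripfront?  [463.6 153.   57. ] tool [  1.5   5.9 126.2]
gripfront?  [459.5 168.4  57. ] tool [  1.5 -10.  126.2]
rail l front [543.  194.1  19. ] tool [ 88.8 -13.6 164.2]
rail r front [549.1 171.   19. ] tool [ 88.8  10.2 164.2]
rail l back [460.8 175.5  19. ] tool [  4.5 -16.6 164.2]
rail r back [468.5 146.1  19. ] tool [  4.5  13.8 164.2]
stack l [549.8 201.7  52. ] tool [ 97.3 -19.3 131.2]
stack r [558.1 170.2  52. ] tool [ 97.3  13.4 131.2]
stack l [593.9 212.3  52. ] tool [142.7 -18.2 131.2]
stack r [602.  181.8  52. ] tool [142.7  13.3 131.2]
decoy [455.8  81.8  12. ] tool [-24.1  72.7 171.3]
decoy [465.3  53.4  12. ] tool [-22.2 102.6 171.4]
decoy [403.2  65.2  12. ] tool [-79.2  75.4 171.3]
decoy [421.4  13.3  12. ] tool [-74.8 130.2 171.4]
```

View pics/w2c.png

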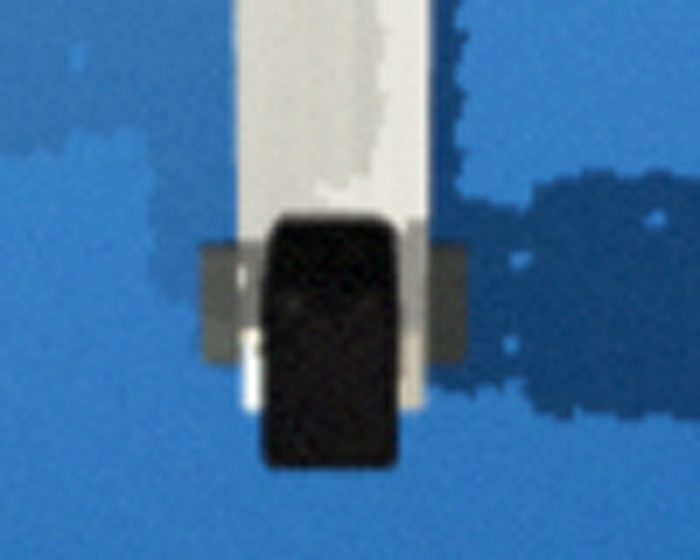

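```bash
python3 - <<'E'
from h import *
import pickle
s,c=pickle.load(open('w2.pkl','rb'))
R=np.array(s['tcp_rot']);p=np.array(s['tool_pos'])
w=px2w
def L(n,a,b,z):
    A,B=w(c,*a,z),w(c,*b,z);d=B-A;print(n,np.degrees(np.arctan2(d[1],d[0])),np.linalg.norm(d), R.T@(A-p),R.T@(B-p))
L('railL',(263.9,178),(264,88),19);L('railR',(291.3,178),(292.8,88),19)
g=w(c,277.2,204.7,57);print('grip',g,R.T@(g-p))
for u,v in[(267.6,193),(286.9,193),(286.9,216.6),(267.6,216.6)]:print(R.T@(w(c,u,v,57)-p))
st=w(c,276.5,71,52);print('stack near end',st, 'dist',np.linalg.norm((st-g)[:2]),np.degrees(np.arctan2(*(st-g)[1::-1])))
print('tool yaw',np.degrees(np.arctan2(R[1,0],R[0,0])))
a=cv2.imread('pics/w2.png')
cv2.imwrite('pics/w2d.png',cv2.resize(a[0:110,220:340],None,fx=5.4,fy=5.4,interpolation=cv2.INTER_CUBIC))
E
```

```text
railL 13.874192836705355 75.59193072160298 [ 10.92494218 -14.81471631 164.18898369] [ 86.50793877 -13.65265781 164.17361208]
railR 14.363446011564472 75.59177923777581 [ 10.92321466   9.54720434 164.22528029] [ 86.51322677  10.06381882 164.20894546]
grip [457.60227794 160.31186963  57.        ] [ -2.39174818  -2.66864098 126.21004997]
[  7.25917822 -10.22204065 126.19661254]
[  7.25728086   5.01704471 126.2193173 ]
[-12.42074684   5.12895588 126.22393678]
[-12.41744912 -10.43990943 126.20074037]
stack near end [553.96892618 185.97563363  52.        ] dist 99.72542141789388 14.912537624497299
tool yaw 14.755004894832032
```

View pics/w2d.png

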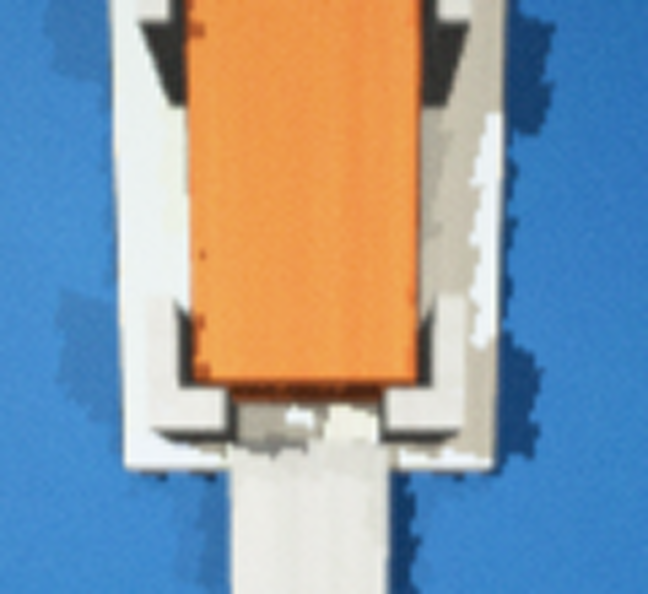

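carry_out --deltas '[-0.24,-0.27,4.5,0,0,0,-1,0,0,4.5,0,0,0,-1,0,0,4.0,0,0,0,-0.5,0,0,2.8,0,0,0,0,0,0,0,0,0,0,0.5,0,0,0,0,0,0,1,0,0,0,0,0,0,1,0,0,0,0,0,0,1]' --newtons 40

```text
t: 4.0
tool_pos: [458.3, 161.0, 26.0]
tcp_rot: [[0.967, 0.255, 0.002], [0.255, -0.967, -0.001], [0.001, 0.002, -1.0]]
contact_force: [1.9, -5.4, -3.2]
gripper_width: 0.182
```

carry_out --deltas '[0.6,0,0,0,0,0,1,0.9,0,0,0,0,0,1,0.9,0,0,0,0,0,1,0.9,0,0,0,0,0,1,0.9,0,0,0,0,0,1,0.9,0,0,0,0,0,1,0.9,0,0,0,0,0,1,0.5,0,0,0,0,0,1,0.2,0,0,0,0,0,1,0,0,0,0,0,0,1]'

```text
t: 5.25
tool_pos: [521.5, 177.7, 26.0]
tcp_rot: [[0.967, 0.255, -0.001], [0.255, -0.967, -0.003], [-0.002, 0.003, -1.0]]
contact_force: [-1.6, -5.7, 2.5]
gripper_width: 0.176
```

carry_out --deltas '[0.15,0,0,0,0,0,1,0.15,0,0,0,0,0,1,0,0,0,0,0,0,1]'

```text
t: 5.62
tool_pos: [522.0, 177.8, 25.9]
tcp_rot: [[0.967, 0.255, -0.006], [0.255, -0.967, -0.005], [-0.007, 0.004, -1.0]]
contact_force: [-8.3, -7.6, 7.4]
gripper_width: 0.182
```

```bash
python3 - <<'E'
from h import *
s=observe();print(s['tool_pos'],s['contact_force'])
cv2.imwrite('pics/t3.png',cv2.resize(grab_frame("top")[180:290,130:230,::-1],None,fx=5.4,fy=5.4,interpolation=cv2.INTER_CUBIC))
c=grab_frame("scene")[190:300,380:480,::-1]
cv2.imwrite('pics/s3.png',cv2.resize(c,None,fx=5.4,fy=5.4,interpolation=cv2.INTER_CUBIC))
E
```

```text
[522.03942015 177.75805483  25.90681849] [-8.26838127 -7.5774956   7.42270963]
```

View pics/s3.png

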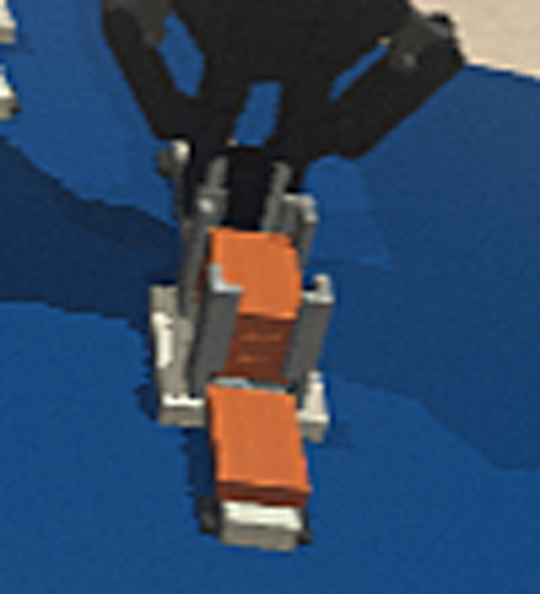

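View pics/t3.png

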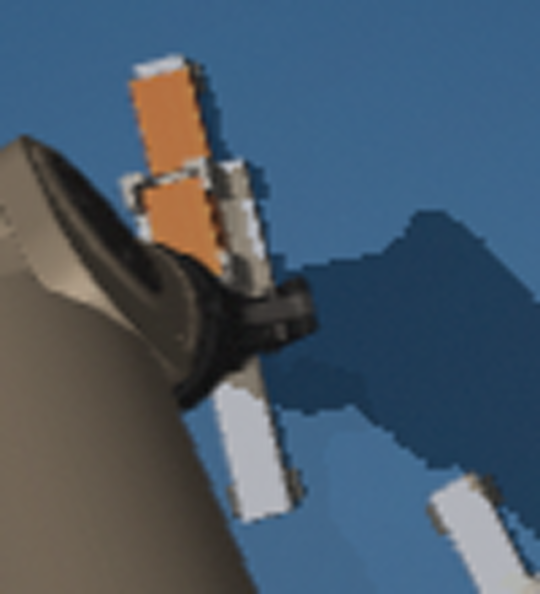

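The slide is at its stop: it moved 66 mm and the force rose. The plate is out on the rail, at scene crop (255,440). Now I draw the slide back.

carry_out --deltas '[-0.6,0,0,0,0,0,1,-0.9,0,0,0,0,0,1,-0.9,0,0,0,0,0,1,-0.9,0,0,0,0,0,1,-0.9,0,0,0,0,0,1,-0.9,0,0,0,0,0,1,-0.9,0,0,0,0,0,1,-0.6,0,0,0,0,0,1,-0.4,0,0,0,0,0,1,-0.15,0,0,0,0,0,1,0,0,0,0,0,0,1]'

```text
t: 7.1
tool_pos: [458.3, 161.0, 26.0]
tcp_rot: [[0.967, 0.256, 0.005], [0.256, -0.967, -0.0], [0.005, 0.001, -1.0]]
contact_force: [6.7, -4.8, -7.7]
gripper_width: 0.18
```

carry_out --deltas '[0,0,0,0,0,0,0,0,0,0,0,0,0,-0.3,0,0,-3,0,0,0,-0.3,0,0,-5,0,0,0,-0.3,2,0,-5,0,0,0,-0.3,5,0,-1.5,0,0,0,-0.3,5,0,0,0,0,0,-0.3,5,0,0,0,0,0,-0.3,2,0,0,0,0,0,-0.3,0,0,0,0,0,0,-0.3]'

```text
t: 8.35
tool_pos: [639.8, 212.1, 170.0]
tcp_rot: [[0.966, 0.257, -0.0], [0.257, -0.966, 0.001], [-0.0, -0.001, -1.0]]
contact_force: [-0.6, 0.7, -0.1]
gripper_width: 0.647
```

```bash
python3 - <<'E'
from h import *
import pickle
s=observe();c=calibration("wrist");im=grab_frame("wrist")
print(s['tool_pos'],np.array(s['tcp_rot']),s['gripper_width'],s['contact_force'])
pickle.dump((s,c),open('w4.pkl','wb'));cv2.imwrite('pics/w4.png',im[:,:,::-1])
E
```

```text
[639.80397543 212.09703141 169.99907338] [[ 9.66300879e-01  2.57414980e-01 -3.71891089e-04]
 [ 2.57415244e-01 -9.66300138e-01  1.19779616e-03]
 [-5.10277351e-05 -1.25316192e-03 -9.99999213e-01]] 0.6467828555985798 [-0.58039489  0.73080625 -0.05581018]
```

View pics/w4.png

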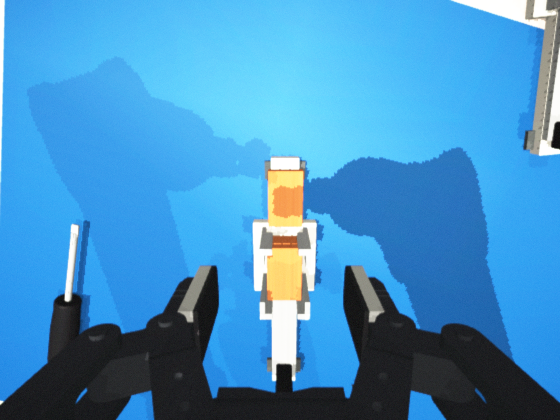

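```bash
python3 - <<'E'
import cv2
a=cv2.imread('pics/w4.png')
cv2.imwrite('pics/w4a.png',cv2.resize(a[150:250,240:340],None,fx=6,fy=6,interpolation=cv2.INTER_CUBIC))
cv2.imwrite('pics/w4b.png',cv2.resize(a[255:355,140:420],None,fx=2.85,fy=2.85,interpolation=cv2.INTER_CUBIC))
E
```

```text
(no output)
```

View pics/w4a.png

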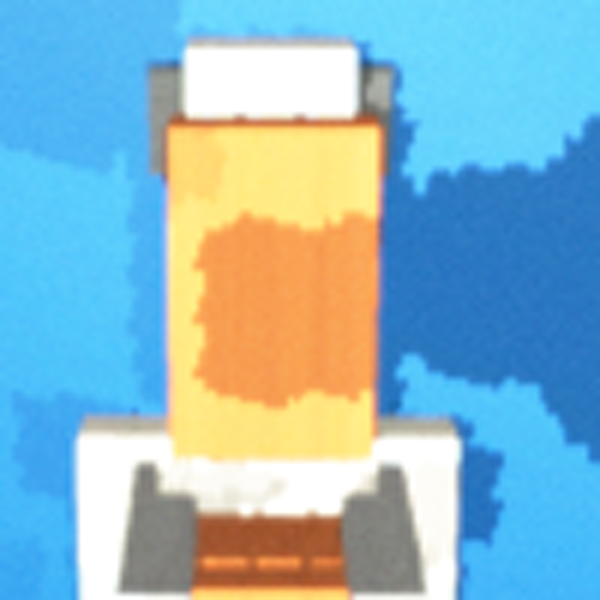

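View pics/w4b.png

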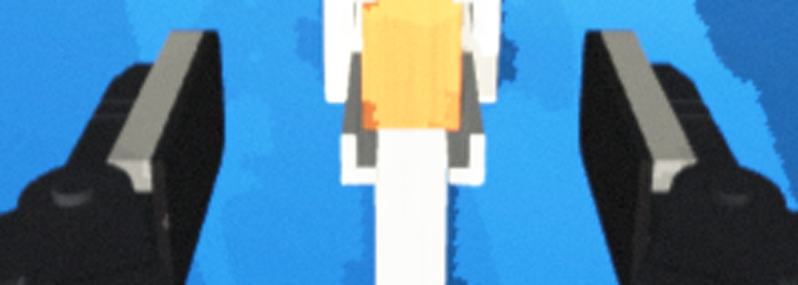

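```bash
python3 - <<'E'
from h import *
import pickle
s,c=pickle.load(open('w4.pkl','rb'))
R=np.array(s['tcp_rot']);p=np.array(s['tool_pos'])
K=np.array(c['K']);A=np.array(c['attitude'])
for wd in (53,55,57):
    D=352.2*wd/(345.3-216.1)
    for u in (216.1,345.3):
        q=np.array([(u-K[0,2])/352.2,(266.2-K[1,2])/352.2,1])*D
        print(wd,R.T@(A@q+c['xyz']-p))
# ray at tool x=11
P=[px2w(c,240+x/6,150+y/6,22) for x,y in [(166,124),(382,124),(376,458),(168,457)]]
P=np.array(P);print([np.linalg.norm(P[i]-P[i-1]) for i in range(4)])
m=P.mean(0);print(m,'tool',R.T@(m-p)); d=P[0]+P[1]-P[2]-P[3];print(np.degrees(np.arctan2(d[1],d[0])),'tool yaw',np.degrees(np.arctan2(R[1,0],R[0,0])))
E
```

```text
53 [ 13.08719046 -26.3996393  -12.30652674]
53 [ 13.09915699  26.6003573  -12.29181141]
55 [ 10.603404   -27.39849337  -7.37805434]
55 [10.6158221  27.6015031  -7.36278371]
57 [  8.11961754 -28.39734745  -2.44958193]
57 [ 8.13248721 28.6026489  -2.43375601]
[np.float64(49.47563334556538), np.float64(30.123257445591065), np.float64(49.62321879044128), np.float64(30.499409100082865)]
[636.95776839 207.15138171  22.        ] tool [ -4.01582593   4.23179247 147.99409158]
14.845162085861691 tool yaw 14.91674698214768
```

carry_out --deltas '[-0.4,0.42,4.0,0,0,0,-0.3,0,0,5.0,0,0,0,-0.3,0,0,4.0,0,0,0,-0.3,0,0,2.5,0,0,0,-0.3,0,0,0,0,0,0,-0.3,0,0,0,0,0,0,-0.3]'

```text
t: 9.15
tool_pos: [636.9, 206.4, 16.9]
tcp_rot: [[0.966, 0.257, 0.002], [0.257, -0.966, 0.001], [0.002, -0.0, -1.0]]
contact_force: [-0.6, 0.4, -0.4]
gripper_width: 0.651
```

```bash
python3 - <<'E'
from h import *
import pickle
s=observe();c=calibration("wrist");im=grab_frame("wrist")
print(s['tool_pos'],s['gripper_width'],s['contact_force'])
pickle.dump((s,c),open('w5.pkl','wb'));cv2.imwrite('pics/w5.png',im[:,:,::-1])
a=grab_frame("scene")[190:300,380:480,::-1]
cv2.imwrite('pics/s5.png',cv2.resize(a,None,fx=5.4,fy=5.4,interpolation=cv2.INTER_CUBIC))
E
```

```text
[636.89256405 206.39462756  16.92983851] 0.6511344639779723 [-0.60748832  0.43650724 -0.37178902]
```

View pics/w5.png

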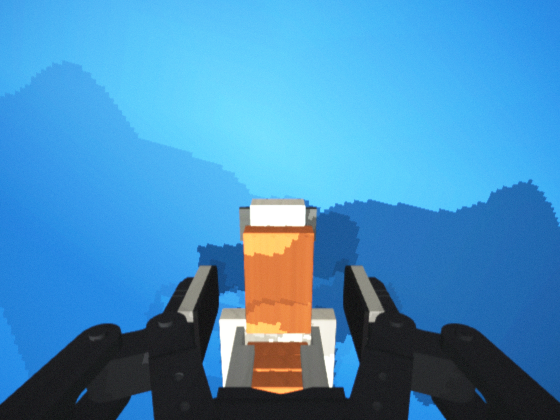

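View pics/s5.png

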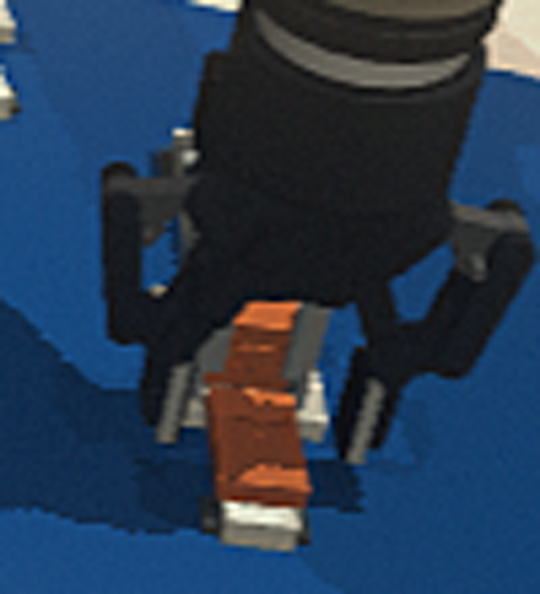

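carry_out --deltas '[0,-0.1,0.4,0,0,0,-0.1,0,0,0.2,0,0,0,0.1,0,0,0,0,0,0,0.2,0,0,0,0,0,0,0.3,0,0,0,0,0,0,0.6,0,0,0,0,0,0,0.6,0,0,0,0,0,0,0.6]' --newtons 40

```text
t: 10.12
tool_pos: [636.4, 207.0, 9.4]
tcp_rot: [[0.966, 0.257, 0.0], [0.257, -0.966, 0.0], [0.0, -0.0, -1.0]]
contact_force: [-0.1, -0.5, 1.3]
gripper_width: 0.335
```

```bash
python3 - <<'E'
from h import *
import pickle
s=observe();c=calibration("wrist");im=grab_frame("wrist")
print(s['tool_pos'],s['gripper_width'],s['contact_force'])
pickle.dump((s,c),open('w6.pkl','wb'));cv2.imwrite('pics/w6.png',cv2.resize(im[200:360,180:390,::-1],None,fx=3.7,fy=3.7,interpolation=cv2.INTER_CUBIC))
E
```

```text
[636.35425677 206.9949581    9.41255896] 0.3354924197094527 [-0.1149601  -0.4746241   1.33577416]
```

View pics/w6.png

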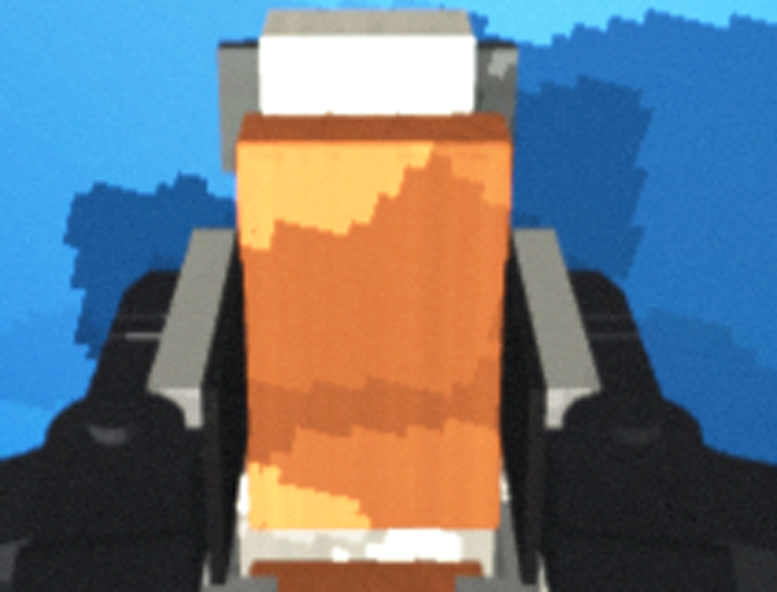

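```bash
python3 - <<'E'
from h import *
import pickle
s,c=pickle.load(open('w6.pkl','rb'))
R=np.array(s['tcp_rot']);p=np.array(s['tool_pos'])
K=np.array(c['K']);A=np.array(c['attitude'])
for D in (134,137,141,145):
    for u in (244,318.9):
        q=np.array([(u-K[0,2])/352.2,(262.2-K[1,2])/352.2,1])*D
        w=A@q+c['xyz'];print(D,R.T@(w-p),w[2])
f=lambda x,y,z:R.T@(px2w(c,180+x/3.7,200+y/3.7,z)-p)
print('plate top front',f(237,141,22),f(512,141,22),'rear',f(250,527,22),f(498,527,22))
E
```

```text
134 [ 19.33866033 -13.84521416 -21.30037401] 30.717072383618657
134 [ 19.3445949   14.65166064 -21.29157049] 30.70815718468728
137 [ 18.00450426 -14.15730888 -18.57795325] 27.994371094713756
137 [ 18.01057169  14.97755565 -18.56895263] 27.98525630177646
141 [ 16.2256295  -14.57343518 -14.94805889] 24.364102709507236
141 [ 16.23187408  15.41208233 -14.93879549] 24.354721791228698
145 [ 14.44675474 -14.98956148 -11.31816454] 20.733834324300716
145 [ 14.45317648  15.84660901 -11.30863834] 20.724187280680923
plate top front [ 25.64860678 -14.48738975 -12.581966  ] [ 25.65856242  15.13003436 -12.58208127] rear [-23.96012983 -14.49682827 -12.59244511] [-23.94665858  15.09608769 -12.59255955]
```

carry_out --deltas '[0,0,0,0,0,0,0.1,0,0,0,0,0,0,0.1,0.08,0,-0.17,0,0,0,0.1,0,0,0,0,0,0,0.2,0,0,0,0,0,0,0.3,0,0,0,0,0,0,0.6,0,0,0,0,0,0,0.6,0,0,0,0,0,0,0.6]' --newtons 50

```text
t: 11.18
tool_pos: [637.3, 207.2, 11.3]
tcp_rot: [[0.966, 0.257, 0.0], [0.257, -0.966, 0.0], [0.0, 0.0, -1.0]]
contact_force: [-1.5, -0.8, 3.8]
gripper_width: 0.333
```

carry_out --deltas '[0,0,-0.5,0,0,0,0.6,0,0,-1.0,0,0,0,0.6,0,0,-3,0,0,0,0.6,0,0,-4,0,0,0,0.6,0,0,-4,0,0,0,0.6,0,0,-2.5,0,0,0,0.6,0,0,0,0,0,0,0.6]'

```text
t: 12.05
tool_pos: [638.5, 207.8, 163.7]
tcp_rot: [[0.966, 0.257, 0.005], [0.257, -0.966, 0.002], [0.005, -0.0, -1.0]]
contact_force: [-0.2, -0.0, -1.9]
gripper_width: 0.333
```

```bash
python3 - <<'E'
from h import *
import pickle
s=observe();c=calibration("wrist");im=grab_frame("wrist")
print(s['tool_pos'],s['gripper_width'],s['contact_force'],np.array(s['tcp_rot']))
pickle.dump((s,c),open('w7.pkl','wb'));cv2.imwrite('pics/w7.png',im[:,:,::-1])
a=grab_frame("scene");cv2.imwrite('pics/s7.png',cv2.resize(a[140:300,380:500,::-1],None,fx=3.7,fy=3.7,interpolation=cv2.INTER_CUBIC))
E
```

```text
[638.49042614 207.76846904 163.68725258] 0.33285083332178916 [-0.16948033 -0.01342129 -1.89404516] [[ 9.66441075e-01  2.56841470e-01  4.90992138e-03]
 [ 2.56836660e-01 -9.66453506e-01  1.59689383e-03]
 [ 5.15535929e-03 -2.82255981e-04 -9.99986671e-01]]
```

View pics/w7.png

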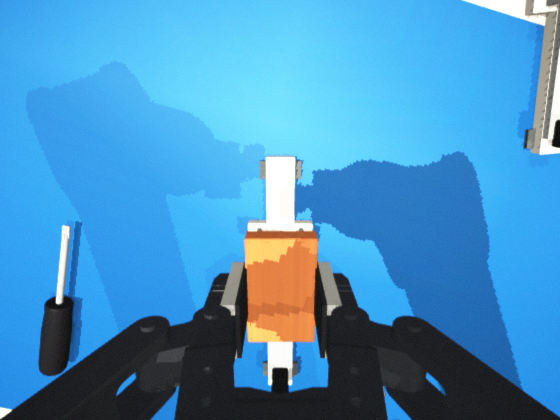

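View pics/s7.png

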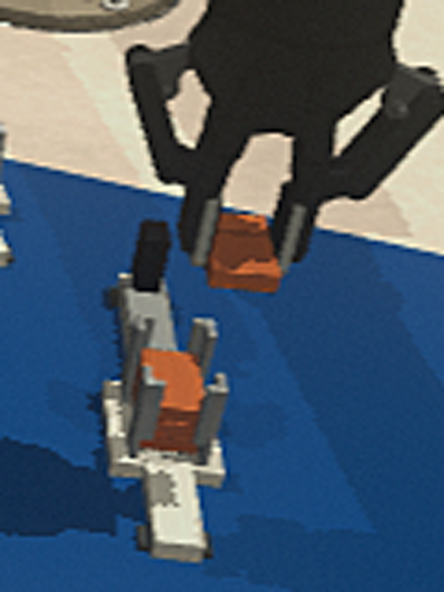

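carry_out --deltas '[-1.0,2.4,0,0,0,0,0.6,-1.8,4.4,0,0,0,0,0.6,-1.8,4.4,0,0,0,0,0.6,-1.8,4.4,0,0,0,0,0.6,-1.8,4.4,0,0,0,0,0.6,-1.8,4.4,0,0,0,0,0.6,-1.8,4.4,0,0,0,0,0.6,-1.6,3.9,0,0,0,0,0.6,-1.0,2.4,1,0,0,-0.05,0.6,0,0,2.5,0,0,-0.1,0.6,0,0,2.5,0,0,-0.1,0.6,0,0,0,0,0,0,0.6]'

```text
t: 13.65
tool_pos: [584.8, -168.6, 97.1]
tcp_rot: [[0.873, 0.487, -0.008], [0.487, -0.873, 0.002], [-0.006, -0.006, -1.0]]
contact_force: [-0.1, 0.1, -1.7]
gripper_width: 0.334
```

```bash
python3 - <<'E'
from h import *
import pickle
s=observe();c=calibration("wrist");im=grab_frame("wrist")
R=np.array(s['tcp_rot']);print(s['tool_pos'],s['gripper_width'],s['contact_force'],R,np.degrees(np.arctan2(R[1,0],R[0,0])))
pickle.dump((s,c),open('w8.pkl','wb'));cv2.imwrite('pics/w8.png',im[:,:,::-1])
E
```

```text
[ 584.77413056 -168.61165593   97.11846702] 0.3341151890342819 [-0.12006424  0.0923988  -1.6781922 ] [[ 0.87332812  0.48706707 -0.0079788 ]
 [ 0.48709739 -0.8733446   0.00231307]
 [-0.00584162 -0.00590652 -0.99996549]] 29.150524339442388
```

View pics/w8.png

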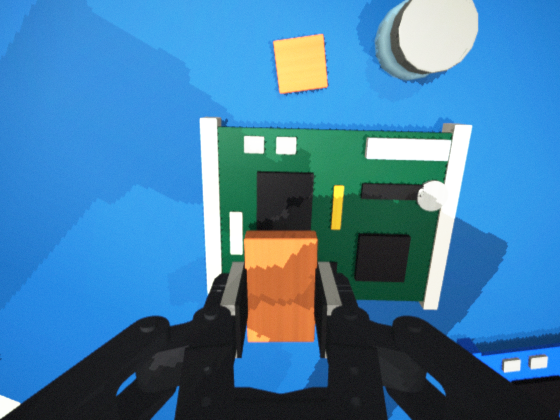

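```bash
python3 - <<'E'
import cv2
a=cv2.imread('pics/w8.png')
cv2.imwrite('pics/w8a.png',cv2.resize(a[110:250,190:350],None,fx=5,fy=5,interpolation=cv2.INTER_CUBIC)[:600])
cv2.imwrite('pics/w8b.png',cv2.resize(a[110:320,190:480],None,fx=2.7,fy=2.7,interpolation=cv2.INTER_CUBIC))
E
```

```text
(no output)
```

View pics/w8a.png

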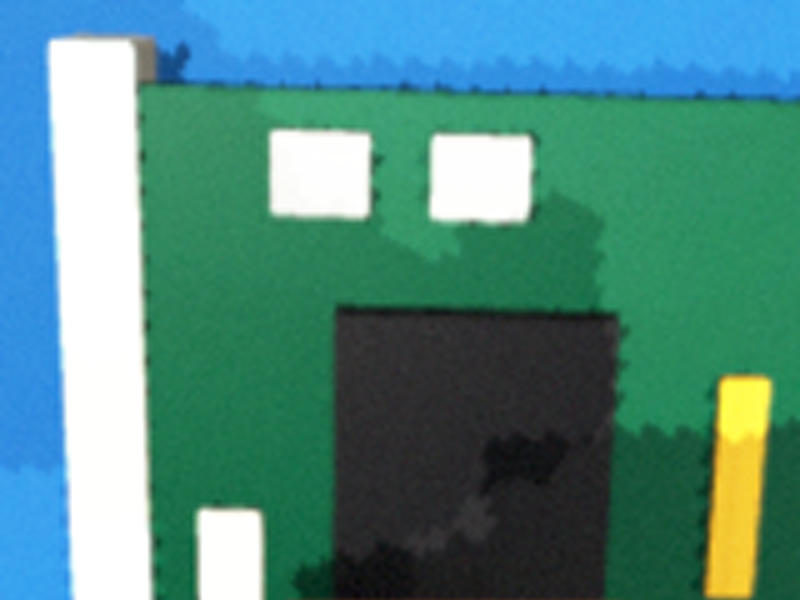

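View pics/w8b.png

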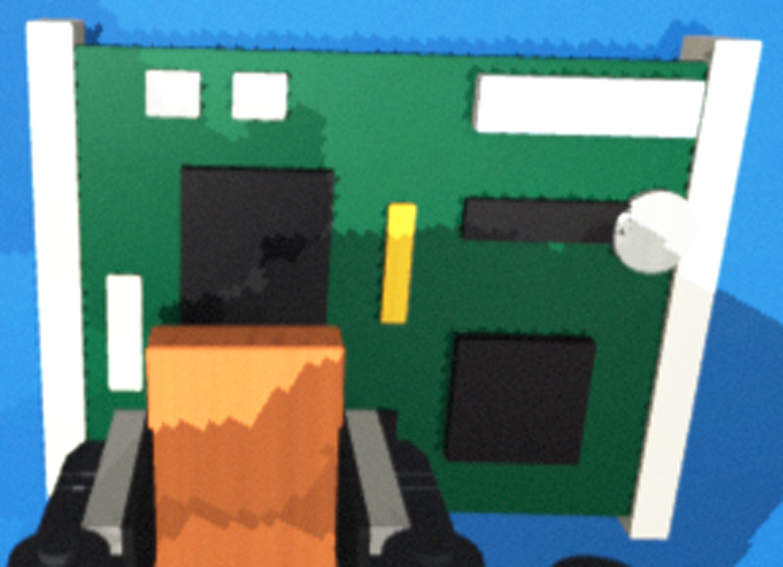

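```bash
python3 - <<'E'
from h import *
import pickle
s,c=pickle.load(open('w8.pkl','rb'))
R=np.array(s['tcp_rot']);p=np.array(s['tool_pos'])
yaw=lambda d:np.degrees(np.arctan2(d[1],d[0]))
a=lambda x,y,z:px2w(c,190+x/5,110+y/5,z)
b=lambda x,y,z:px2w(c,190+x/2.7,110+y/2.7,z)
TL,TR,BL,BR=a(336,315,21),a(618,318,21),a(334,590,21),a(606,590,21)
print('chip yaws',yaw(TL-BL),yaw(TR-BR),yaw(TL-TR)-90,'width',np.linalg.norm(TL-TR))
print('board front',yaw(b(80,45,16)-b(700,62,16))-90, np.linalg.norm(b(80,45,16)-b(700,62,16)))
print('rail L outer',yaw(b(28,23,18)-b(50,500,18)),'R outer',yaw(b(760,41,18)-b(669,538,18)), 'len',np.linalg.norm(b(760,41,18)-b(669,538,18)))
print('rail R inner',yaw(b(710,38,18)-b(632,538,18)))
print('board rear', yaw(b(440,511,16)-b(620,517,16))-90)
th=np.radians(29.3);u=np.array([np.cos(th),np.sin(th),0]);n=np.array([-u[1],u[0],0])
F=(TL+TR)/2
cen=F-28*u; print('chip centre',cen)
lat=[(q-cen)@n for q in(TL,BL,TR,BR)];print('lat',lat)
# plate in tool frame: top z = underside+10 ; underside = TCPz+0.7
zt=p[2]+10.7
P=[b(x,y,zt) for x,y in[(148,347),(343,347)]]+[px2w(c,314,341,zt),px2w(c,249,341,zt)]
P=np.array(P);print('plate ctr',P.mean(0),'yaw',yaw(P[0]+P[1]-P[2]-P[3]),[np.linalg.norm(P[i]-P[i-1]) for i in range(4)], 'tool',R.T@(P.mean(0)-p))
E
```

```text
chip yaws 27.566817215315343 28.34677386559782 28.61423698785012 width 35.585062298956075
board front 27.65498228153244 142.6100744701724
rail L outer 27.825804523652458 R outer 28.06289555084906 len 130.34352556863456
rail R inner 28.7074617938186
board rear 27.191852473728943
chip centre [ 590.56075688 -168.67037855   21.        ]
lat [np.float64(17.79125675053158), np.float64(18.914343310539547), np.float64(-17.79125675053153), np.float64(-17.18071468897229)]
plate ctr [ 585.03528927 -169.10197294  107.81846702] yaw 29.475000210173558 [np.float64(49.60072653919232), np.float64(29.179974772437625), np.float64(49.53425538906637), np.float64(29.1076650709861)] tool [ -0.07326024   0.49221773 -10.70284865]
```

carry_out --deltas '[0.25,0.08,2.0,0,0,0.021,0.6,0.25,0.08,2.5,0,0,0,0.6,0,0,1.3,0,0,0,0.6,0,0,0.4,0,0,0,0.6,0,0,0,0,0,0,0.6,0,0,0,0,0,0,0.6]'

```text
t: 14.45
tool_pos: [594.0, -168.3, 39.9]
tcp_rot: [[0.883, 0.469, 0.002], [0.469, -0.883, -0.001], [0.001, 0.001, -1.0]]
contact_force: [0.1, 0.4, -1.5]
gripper_width: 0.333
```

```bash
python3 - <<'E'
from h import *
import pickle
s=observe();c=calibration("wrist");im=grab_frame("wrist")
R=np.array(s['tcp_rot']);print(s['tool_pos'],s['gripper_width'],s['contact_force'],R,np.degrees(np.arctan2(R[1,0],R[0,0])))
pickle.dump((s,c),open('w9.pkl','wb'));cv2.imwrite('pics/w9.png',im[:,:,::-1])
cv2.imwrite('pics/w9a.png',cv2.resize(im[150:350,200:400,::-1],None,fx=3,fy=3,interpolation=cv2.INTER_CUBIC))
E
```

```text
[ 593.99001889 -168.32010077   39.92566451] 0.33336885475194195 [ 0.11225125  0.39522399 -1.51098435] [[ 8.82957912e-01  4.69448997e-01  1.72204564e-03]
 [ 4.69450502e-01 -8.82958597e-01 -5.85140436e-04]
 [ 1.24580141e-03  1.32506957e-03 -9.99998346e-01]] 27.99865700934296
```

View pics/w9.png

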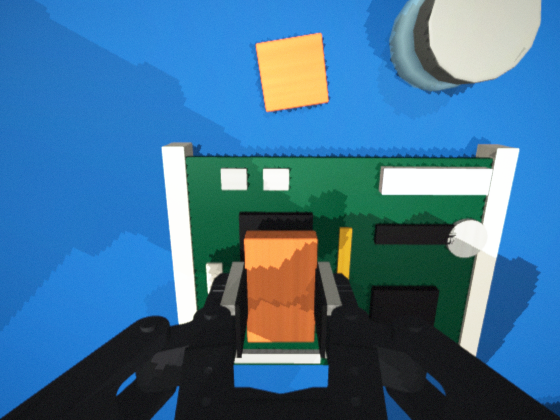

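View pics/w9a.png

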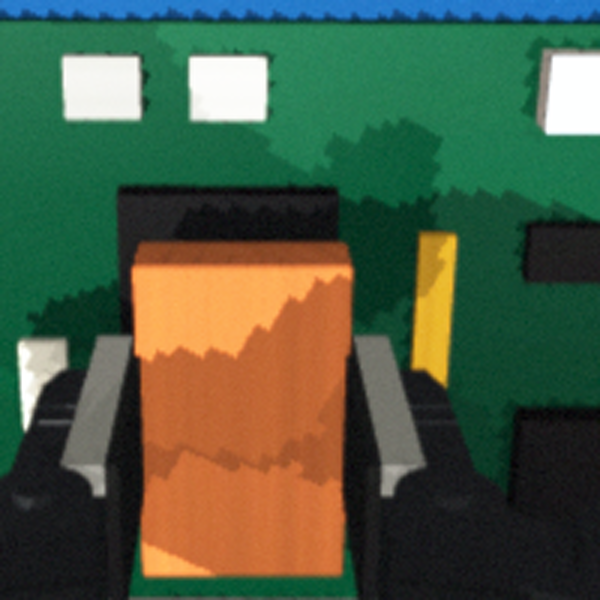

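```bash
python3 - <<'E'
from h import *
import pickle
s,c=pickle.load(open('w9.pkl','rb'))
R=np.array(s['tcp_rot']);p=np.array(s['tool_pos'])
t=lambda u,v,z:np.round(R.T@(px2w(c,u,v,z)-p),2)
k=lambda x,y,z:t(200+x/3,150+y/3,z)
z=p[2]+0.7
print('chip F',k(118,191,21),k(337.5,191,21),'L@260',k(119,260,21))
print('plate bot F',k(138,243,z),k(349.5,243,z))
print('plate top F',k(133,266,z+10),k(353,266,z+10),'rear',k(143,577,z+10),k(344,577,z+10))
print('board F',t(190,156.5,16),t(488,158,16))
E
```

```text
chip F [ 25.45 -19.76  18.93] [25.44 15.64 18.98] L@260 [ 13.48 -20.02  18.92]
plate bot F [ 24.04 -14.74  -0.69] [24.03 15.72 -0.65]
plate top F [ 24.58 -14.46 -10.69] [ 24.57  15.21 -10.65] rear [-25.42 -14.53 -10.75] [-25.44  15.47 -10.71]
board F [ 52.33 -42.75  23.93] [51.61 98.74 24.12]
```

carry_out --deltas '[-0.21,-0.25,0.5,0,0,0,0.6,0,0,0.5,0,0,0,0.6,0,0,0.2,0,0,0,0.6,0,0,0,0,0,0,0.6,0,0,0,0,0,0,0.6,0,0,0,0,0,0,0.6]'

```text
t: 15.25
tool_pos: [590.4, -167.0, 27.2]
tcp_rot: [[0.883, 0.47, 0.0], [0.47, -0.883, -0.0], [0.0, 0.0, -1.0]]
contact_force: [-0.0, -0.4, -2.0]
gripper_width: 0.335
```

```bash
python3 - <<'E'
from h import *
import pickle
s=observe();c=calibration("wrist");im=grab_frame("wrist")
R=np.array(s['tcp_rot']);print(s['tool_pos'],s['gripper_width'],s['contact_force'],R[:,2],np.degrees(np.arctan2(R[1,0],R[0,0])))
pickle.dump((s,c),open('w10.pkl','wb'));cv2.imwrite('pics/w10.png',im[:,:,::-1])
cv2.imwrite('pics/w10a.png',cv2.resize(im[150:350,200:400,::-1],None,fx=3,fy=3,interpolation=cv2.INTER_CUBIC))
E
```

```text
[ 590.40261744 -166.9784801    27.17114627] 0.3350781200057207 [-0.02653117 -0.43297868 -2.01526406] [ 4.03749857e-04 -1.97105565e-04 -9.99999899e-01] 28.009722018377218
```

View pics/w10a.png

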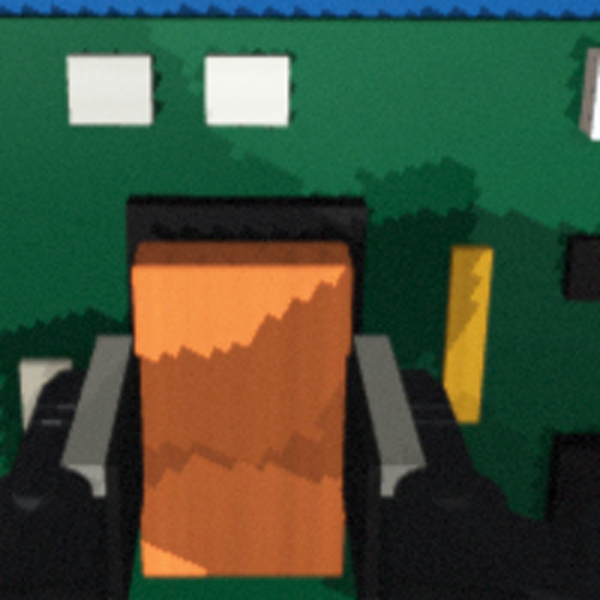

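```bash
python3 - <<'E'
from h import *
import pickle
s,c=pickle.load(open('w10.pkl','rb'))
R=np.array(s['tcp_rot']);p=np.array(s['tool_pos'])
k=lambda x,y,z:np.round(R.T@(px2w(c,200+x/3,150+y/3,z)-p),2)
z=p[2]+0.7
print('chip F',k(128,206,21),k(366,206,21))
print('chip F bottom z16',k(128,199,16),k(366,199,16))
print('side @300 L/R',k(129,270,21),k(364,270,21))
print('plate bot F',k(138,243,z),k(349.5,243,z))
E
```

```text
chip F [ 27.32 -16.8    6.17] [27.33 18.72  6.19]
chip F bottom z16 [ 26.73 -17.33  11.17] [26.74 19.3  11.19]
side @300 L/R [ 17.02 -16.99   6.17] [17.02 18.78  6.18]
plate bot F [ 24.06 -14.76  -0.7 ] [24.07 15.69 -0.69]
```

carry_out --deltas '[0,0.05,0.2,0,0,0,0.6,0,0,0.2,0,0,0,0.6,0,0,0.1,0,0,0,0.6,0,0,0.05,0,0,0,0.6,0,0,0,0,0,0,0.6,0,0,0,0,0,0,0.6]'

```text
t: 16.05
tool_pos: [590.5, -167.4, 21.5]
tcp_rot: [[0.883, 0.47, 0.0], [0.47, -0.883, -0.0], [0.0, 0.0, -1.0]]
contact_force: [-0.0, -0.7, -1.0]
gripper_width: 0.336
```

carry_out --deltas '[0,0,0.05,0,0,0,0.6,0,0,0.03,0,0,0,0.6,0,0,0,0,0,0,0.6,0,0,0,0,0,0,0.6]'

```text
t: 16.55
tool_pos: [590.5, -167.4, 21.0]
tcp_rot: [[0.883, 0.47, 0.0], [0.47, -0.883, -0.0], [0.0, 0.0, -1.0]]
contact_force: [-0.5, 0.3, 2.2]
gripper_width: 0.333
```

carry_out --deltas '[0,0,0.03,0,0,0,0.6,0,0,0,0,0,0,0.6]'

```text
t: 16.8
tool_pos: [590.5, -167.4, 20.9]
tcp_rot: [[0.883, 0.47, 0.0], [0.47, -0.883, -0.0], [-0.0, 0.0, -1.0]]
contact_force: [-2.0, 0.1, 5.9]
gripper_width: 0.335
```

```bash
python3 - <<'E'
from h import *
import pickle
s=observe();c=calibration("wrist");im=grab_frame("wrist")
R=np.array(s['tcp_rot']);print(s['tool_pos'],s['gripper_width'],s['contact_force'],s['moment'],R[:,2],np.degrees(np.arctan2(R[1,0],R[0,0])))
pickle.dump((s,c),open('w11.pkl','wb'));cv2.imwrite('pics/w11.png',im[:,:,::-1])
cv2.imwrite('pics/w11a.png',cv2.resize(im[190:350,200:360,::-1],None,fx=3.7,fy=3.7,interpolation=cv2.INTER_CUBIC))
E
```

```text
[ 590.54206551 -167.41576901   20.90711554] 0.33488718795174116 [-1.95916908  0.10497195  5.88902637] [ 0.16126419  0.48230133 -0.03250316] [ 9.83110897e-05 -3.22550555e-04 -9.99999943e-01] 28.008701831825025
```

View pics/w11a.png

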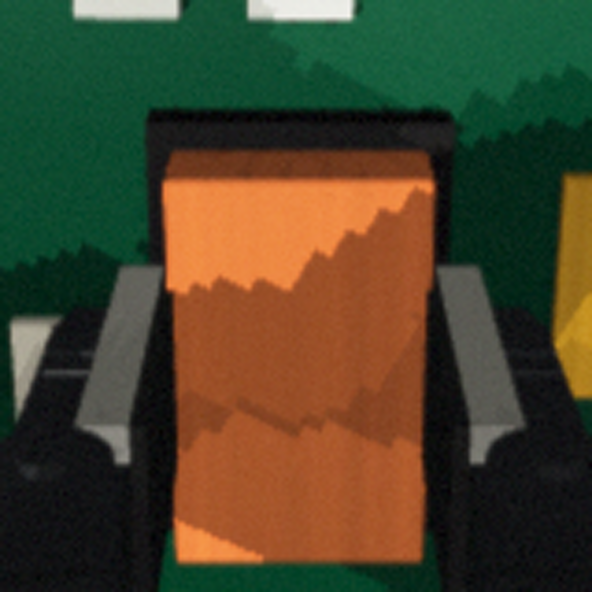

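```bash
python3 - <<'E'
from h import *
import pickle
s,c=pickle.load(open('w11.pkl','rb'))
R=np.array(s['tcp_rot']);p=np.array(s['tool_pos'])
k=lambda x,y,z:np.round(R.T@(px2w(c,200+x/3.7,190+y/3.7,z)-p),2)
print('chip F',k(149,123,21),k(453.5,123,21), 'at z16',k(149,112,16))
print('plate bot F',k(169,152,21),k(433,152,21))
print('plate top',k(163,180,31),k(433,180,31),k(176,563,31),k(425,563,31))
E
```

```text
chip F [ 27.41 -17.18  -0.1 ] [27.42 18.26 -0.09] at z16 [ 27.01 -17.74   4.9 ]
plate bot F [ 23.8  -14.96  -0.1 ] [23.8  15.99 -0.09]
plate top [ 24.37 -14.66 -10.1 ] [ 24.37  14.99 -10.09] [-25.82 -14.66 -10.1 ] [-25.82  15.61 -10.09]
```

Plate is in contact and within about 0.5 mm of centre: chip centre at tool (-0.6, 0.5), plate at (-0.9, 0.4). Releasing.

carry_out --deltas '[0,0,-0.03,0,0,0,0.32,0,0,0,0,0,0,0.25,0,0,0,0,0,0,0.15,0,0,0,0,0,0,0.0,0,0,0,0,0,0,0.0,0,0,-1,0,0,0,0,0,0,-3,0,0,0,0,0,0,-4,0,0,0,0,0,0,-5,0,0,0,-0.3,-4,0,-2,0,0,0,-0.3,-2,0,0,0,0,0,-0.3,0,0,0,0,0,0,-0.3]'

```text
t: 18.35
tool_pos: [535.7, -196.7, 169.9]
tcp_rot: [[0.884, 0.467, -0.002], [0.467, -0.884, -0.0], [-0.002, -0.0, -1.0]]
contact_force: [0.8, -0.7, -0.0]
gripper_width: 0.649
```

```bash
python3 - <<'E'
from h import *
import pickle
s=observe();c=calibration("wrist");im=grab_frame("wrist")
print(s['tool_pos'],s['gripper_width'],s['contact_force'])
pickle.dump((s,c),open('w12.pkl','wb'));cv2.imwrite('pics/w12.png',im[:,:,::-1])
t=grab_frame("top");a=grab_frame("scene")
cv2.imwrite('pics/s12.png',a[:,:,::-1]);cv2.imwrite('pics/t12.png',t[:,:,::-1])
cv2.imwrite('pics/s12m.png',cv2.resize(a[180:300,380:480,::-1],None,fx=5,fy=5,interpolation=cv2.INTER_CUBIC))
cv2.imwrite('pics/s12b.png',cv2.resize(a[180:260,190:310,::-1],None,fx=6,fy=6,interpolation=cv2.INTER_CUBIC))
E
```

```text
[ 535.68266698 -196.73920714  169.92091632] 0.6492763830077389 [ 0.8405089  -0.67163764 -0.01686824]
```

View pics/w12.png

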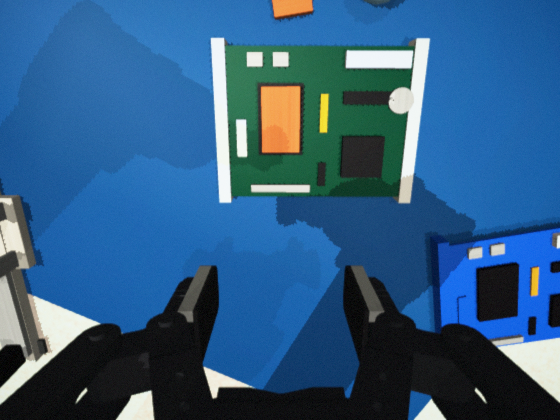

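View pics/s12b.png

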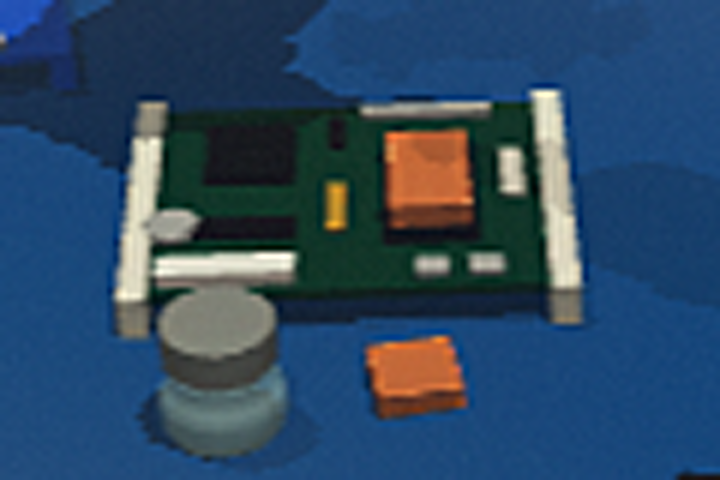

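View pics/s12m.png

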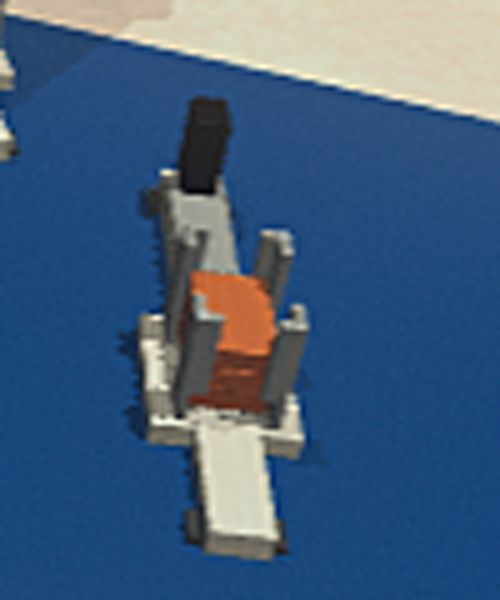

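```bash
python3 - <<'E'
from h import *
c=calibration("scene")
th=np.radians(14.7);u=np.array([np.cos(th),np.sin(th)])
st=np.array([457.8,160.6])+125*u
print(st)
for z in (12,22,32,42,49,52):
    print(z,np.round(w2px(c,[[*(st+25*u),z],[*(st-25*u),z]]),1).tolist())
print('slide-back',np.round(w2px(c,[[457.8,160.6,57],[457.8,160.6,17]]),1).tolist())
a=[cv2.imread('pics/scene0.png'),cv2.imread('pics/s12.png')]
cv2.imwrite('pics/cmp.png',np.hstack([cv2.resize(x[215:285,405:455],None,fx=8,fy=8,interpolation=cv2.INTER_CUBIC) for x in a]))
E
```

```text
[578.7084691  192.31974307]
12 [[424.6, 262.2], [422.3, 246.2]]
22 [[425.6, 258.3], [423.2, 242.5]]
32 [[426.6, 254.5], [424.1, 238.7]]
42 [[427.6, 250.5], [425.1, 234.8]]
49 [[428.3, 247.7], [425.8, 232.1]]
52 [[428.7, 246.5], [426.1, 230.9]]
slide-back [[422.0, 201.6], [418.6, 216.4]]
```

View pics/cmp.png

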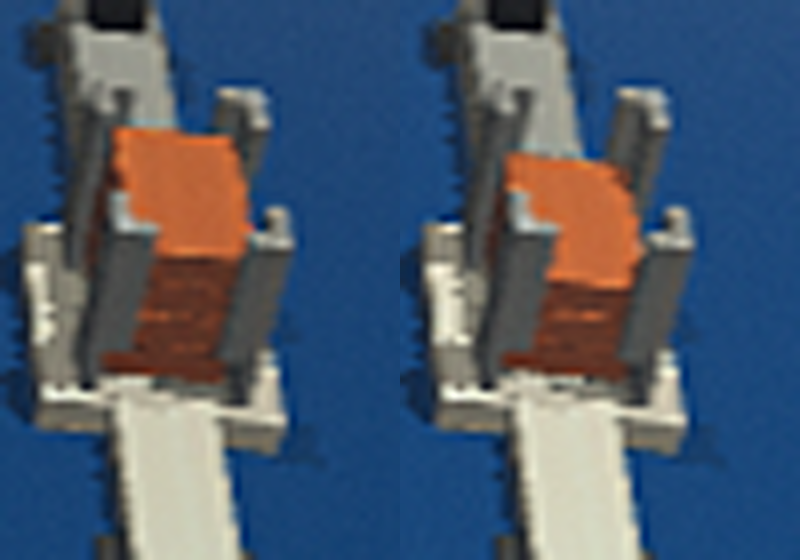

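```bash
python3 - <<'E'
import cv2
a=cv2.imread('pics/w12.png')
cv2.imwrite('pics/w12a.png',cv2.resize(a[75:165,235:335],None,fx=6.5,fy=6.5,interpolation=cv2.INTER_CUBIC))
E
```

```text
(no output)
```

View pics/w12a.png

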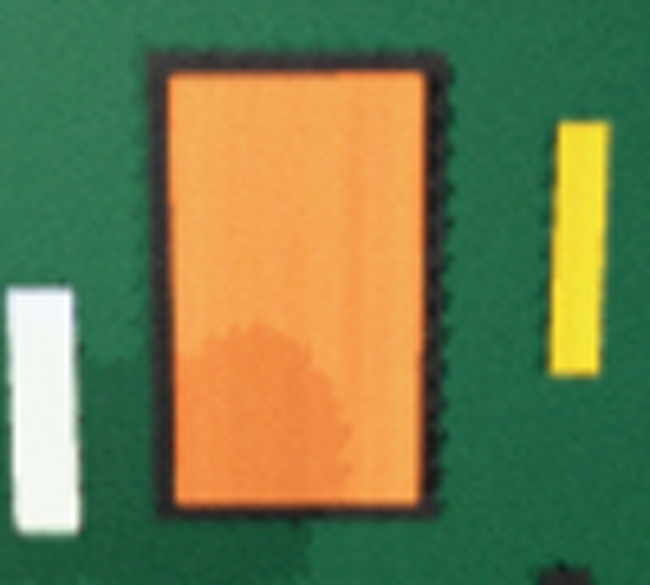

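```bash
python3 - <<'E'
from h import *
import pickle
s,c=pickle.load(open('w12.pkl','rb'))
R=np.array(s['tcp_rot']);p=np.array(s['tool_pos'])
k=lambda x,y,z:np.round(R.T@(px2w(c,235+x/6.5,75+y/6.5,z)-p),2)[:2]
print('chip',C:=np.array([k(150,56,21),k(445,60,21),k(436,515,21),k(160,515,21)]),C.mean(0))
print('plate',P:=np.array([k(168,72,31),k(427,72,31),k(421,505,31),k(175,507,31)]),P.mean(0))
E
```

```text
chip [[ 89.34 -17.42]
 [ 88.9   17.96]
 [ 34.37  17.92]
 [ 34.36 -17.21]] [61.7425  0.3125]
plate [[ 87.24 -14.76]
 [ 87.24  15.29]
 [ 37.12  15.44]
 [ 36.87 -14.76]] [62.1175  0.3025]
```

Plate centred within about 0.4 mm, parallel to the chip and lying at the right height. The slide is back, the stack has dropped, and the arm is clear. Handing in.

```bash
python3 - <<'E'
from workcell import *
s=observe();print(s['t'],s['contact_force']);print(hand_in())
E
```

```text
18.5 [-0.06975216 -0.14824127  0.60269717]
the job is handed in; nothing more can be done
None
```

The job is done and handed in at 18.5 s of the 51 s allowed.

I gripped the leftmost feed slide and pushed it 66 mm to its stop, which drove the bottom spreader out. I then drew the slide fully back, before placing the spreader. I gripped the spreader by its long sides, lowered it onto the green board's long chip until contact (under about 8 N), released it and withdrew.

**Last checks:**
- **Spreader:** its centre measured about 0.4 mm from the chip's centre, parallel to the chip and lying flat.
- **Slide and stack:** the slide was back at its starting position. The top of the remaining stack was at 42 mm, so it has dropped to the magazine floor.
- **Arm:** clear of everything when I handed in.

**Disagreements:** the chip's yaw read 30.5° in the coarse overhead picture but about 28° in the wrist pictures. I used 28°, and the final picture agreed with it. No check failed.

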